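Line up the tealight holders by height

ROBOT

A 6-joint arm with a two-finger parallel gripper is mounted at the origin on the work surface. World frame = base frame: x ahead of the robot, y to its left, z up, the work surface at z = 0. Lengths are in m, angles in degrees, forces in N, time in s.
With the tool pointing down it reaches from about 0.4 to 0.825 m from the base axis. Payload 7 kg.
Tool frame: the origin (TCP) lies on the centre line of the jaws, within the pads' length; the fingertips stand 19 mm ahead of it and the grasp point (between the pads) is the TCP; z points along the fingers, y is the line along which they close (so a half turn about z gives the same grasp; the last joint's range is limited). The gripper opens to 88 mm and grips with 3 to 60 N. Pads are 19 mm wide; open, the fingers measure 130 mm over their backs; the gripper's body (78 mm by 193 mm) begins 47 mm behind the grasp point.
Start: joints at [-59.868, 20.546, 0.682, 0, -70.136, -16.507], TCP at [0.159, -0.656, 0.246] pointing down, gripper open.
Joint ranges: [-176.03, 176.03], [-82.01, 121.73], [-58.28, 71.71], [-173.87, 95.51], [-174.79, -0.11], [-173.66, 173.66]. Speed limits (degrees/s): [136.94, 136.94, 172.46, 180, 180, 180].

INTERFACE

Orientations are given as [roll, pitch, yaw] about the fixed x, y, z axes, in that order (R = Rz(yaw) Ry(pitch) Rx(roll)).
In Python, from plant import * gives the robot as it stands. The module is installed in compiled form; this text tells all that it offers.
- The arm moves only by the tool play_rows, never from a script. Its argument "deltas" is a list of rows, each a list of 6 numbers: the shift along the world's x, y, z scaled (see below), then the turn, a rotation vector about the world's x, y, z scaled (see below). A call has 1 to 10 rows; each row shifts and turns the commanded pose from where the row before left it; what a row does not reach is not made up. The controller multiplies each number of a shift by 800 mm and each number of a turn by 180 degrees. A row lasts 1/10 s, in which the tool goes at most 50 mm and 8.59 degrees, less where a joint would pass 70% of its speed; a pose out of reach is approached as far as the arm can. A call with a number of a shift or a turn outside -1 to 1 is refused whole. A call with a gripper value outside its range is refused whole. "gripper" is the gripper command: -1 is shut, 1 is fully open, values between are in proportion, set as the call begins (left out, the last holds). The fingers move at their own pace and stop on an object; the grip force is fixed at half the most. Time passes only in rows, so rows that do not move let the fingers close. It gives the time, the measured TCP pose, the force, the opening and the grip force at its end, in the units of the state.
- get_obs(): the state, without advancing time (a new reading comes with each control period).
- snapshot(name): name is "scene" or "top" or "wrist"; returns (picture, depth): 384x512x3 uint8, blue, green, red; 384x512 float32, m along the optical axis (not along the pixel's ray), 0 where there is no reading.
- camera_model(name): a dict with "fx", "fy", "cx", "cy" (pixels), "world_to_cam" (4x4, takes a point from world to camera coordinates). Camera axes: x right, y down, z forward; pixel columns grow to the right and rows downward; lengths in m; the calibration is good to about 2 mm. A picture is of the moment at which its call begins: read the wrist's pose just before it. camera_model takes no time and is no camera call; for the wrist camera it gives the pose at the moment of the call.
- close_job(): hands the job in; it is judged then, once.
The state is a dict: "clock": time; "joint_pos": joint angles; "qvel": joint speeds; "tau": joint torques, N m; "tool_pos": TCP position; "orientation": TCP orientation; "force": force on the tool from outside, world axes, zero at the start; "moment": the same for the moment, N m; "opening": finger opening in m; "gripper_force": force on a finger pad.
Only numpy, scipy, OpenCV 4.12 (cv2) and the standard library are available. Lean on these libraries where they do the work, as an engineer would, in place of code of your own. Each camera call takes 0.05 s, during which the arm holds its last target. There are 200 camera calls.

TASK

Set the four white tealight holders out on the row of cork coasters in order of height, one upright in the middle of each coaster, with the tallest at the end next to the biscuit barrel and the shortest at the end next to the toy watering can. Keep the holders from toppling and set each down gently, not dropped, and leave the biscuit barrel and the watering can where they stand.

Things in the scene. Friction and masses are not known exactly. Their poses are not given: they have to be found in the camera images.
- holder_55: Loose white stoneware pillar tealight holder, a plain upright cylinder 40 mm in diameter and 55 mm high with a shallow 12 mm deep cup in its top; number 1 of four in order of height. Origin: centre of its underside, z up its axis. Mass about 120 g.
- holder_80: Loose white stoneware pillar tealight holder, a plain upright cylinder 45 mm in diameter and 80 mm high with a shallow 12 mm deep cup in its top; number 2 of four in order of height. Origin: centre of its underside, z up its axis. Mass about 200 g.
- holder_105: Loose white stoneware pillar tealight holder, a plain upright cylinder 50 mm in diameter and 105 mm high with a shallow 12 mm deep cup in its top; number 3 of four in order of height. Origin: centre of its underside, z up its axis. Mass about 300 g.
- holder_130: Loose white stoneware pillar tealight holder, a plain upright cylinder 55 mm in diameter and 130 mm high with a shallow 12 mm deep cup in its top; number 4 of four in order of height. Origin: centre of its underside, z up its axis. Mass about 420 g.
- coaster_1: Fixed round cork coaster, 72 mm in diameter and 4 mm thick, number 1 of four equal ones in a straight row, counted from the row's right-hand end as the robot sees it (-y side); neighbours' centres are 90 mm apart. It lies on a grey slate strip (100 x 370 mm, 8 mm thick), so its top is 12 mm above the sideboard. Origin: centre of its underside, which is 8 mm above the sideboard; z up; y runs along the row towards coaster_4.
- coaster_2: Fixed round cork coaster, 72 mm in diameter and 4 mm thick, number 2 of four equal ones in a straight row, counted from the row's right-hand end as the robot sees it (-y side); neighbours' centres are 90 mm apart. It lies on a grey slate strip (100 x 370 mm, 8 mm thick), so its top is 12 mm above the sideboard. Origin: centre of its underside, which is 8 mm above the sideboard; z up; y runs along the row towards coaster_4.
- coaster_3: Fixed round cork coaster, 72 mm in diameter and 4 mm thick, number 3 of four equal ones in a straight row, counted from the row's right-hand end as the robot sees it (-y side); neighbours' centres are 90 mm apart. It lies on a grey slate strip (100 x 370 mm, 8 mm thick), so its top is 12 mm above the sideboard. Origin: centre of its underside, which is 8 mm above the sideboard; z up; y runs along the row towards coaster_4.
- coaster_4: Fixed round cork coaster, 72 mm in diameter and 4 mm thick, number 4 of four equal ones in a straight row, counted from the row's right-hand end as the robot sees it (-y side); neighbours' centres are 90 mm apart. It lies on a grey slate strip (100 x 370 mm, 8 mm thick), so its top is 12 mm above the sideboard. Origin: centre of its underside, which is 8 mm above the sideboard; z up; y runs along the row towards coaster_4.
- barrel: Red ceramic biscuit barrel with a clip-on lid, 120 mm in diameter (about 130 mm over its clips) and 156 mm high to the top of its knob, standing loose just beyond one end of the coaster row (either end), 135 mm from the centre of the end coaster. Origin: centre of its underside, z up. Stays where it is.
- watering_can: Green plastic toy watering can, round body 72 mm in diameter and 75 mm high, spout (up to 90 mm high, reaching 80 mm out) along its +x and handle (reaching 65 mm out) along its -x; stands loose just beyond the other end of the row, 135 mm from the centre of the end coaster. Origin: centre of the underside of its body, z up. Stays where it is.
Not all that is in view belongs to the job. What is shaped like the holder_105 but green is not meant.

How it is judged:
By the outcome, as a careful person would: the job done as asked, in the order asked, and still so for the second after the job is handed in, with the robot touching nothing.
It also fails if it takes over 115 s, if anything falls off the work surface, if the arm or the gripper's body presses on something with over 40 N, if the wrist force passes 120 N, or if a joint passes its speed limit or range.

## Working session

There is one attempt and no reset: what is moved stays moved. The work goes in short steps, Python scripts to look and compute and a tool call to move; the robot and the scene stay as the last step left them, time stands still between calls to the robot, and variables do not carry over. Pictures are saved under pics/ and viewed, at most 14 in all, crops included, and the job is handed in when it is done.

Besides the shell and the picture viewer there is one more tool, called in YAML: its name, and indented under it one key for each argument. play_rows: Moves the arm, as the interface text tells. Its arguments: {"type":"object","properties":{"deltas":{"type":"array","items":{"type":"array","items":{"type":"number","minimum":-1,"maximum":1}}},"gripper":{"type":"number"}},"required":["deltas"]}

```bash
mkdir -p pics; cat > h.py <<'E'
from plant import *
import numpy as np, cv2
def world(name,d,cm=None):
    cm=cm or camera_model(name); v,u=np.mgrid[:384,:512]
    P=np.stack([(u-cm["cx"])/cm["fx"]*d,(v-cm["cy"])/cm["fy"]*d,d,np.ones_like(d)],-1)
    return (P@np.linalg.inv(np.array(cm["world_to_cam"])).T)[...,:3]
E
python3 - <<'E'
from h import *
o=get_obs();print(o["clock"],o["tool_pos"],o["orientation"],o["opening"])
for n in("scene","top"):
    p,d=snapshot(n);cv2.imwrite(f"pics/{n}0.png",p);np.savez(f"{n}0.npz",p=p,d=d)
    cm=camera_model(n);print(n,cm["fx"],np.linalg.inv(np.array(cm["world_to_cam"])).round(3).tolist(),(d>0).mean())
E
```

```text
0.0 [ 0.15888494 -0.65556201  0.24461921] [ 1.79904389e+02 -7.77086352e-03 -1.66381454e+02] 0.08759371146558098
scene 385.4002576308836 [[-0.22, 0.618, -0.755, 1.315], [0.975, 0.135, -0.174, 0.253], [-0.005, -0.775, -0.632, 0.75], [0.0, 0.0, 0.0, 1.0]] 0.9957478841145834
top 428.73054362011743 [[0.002, -0.998, 0.067, 0.45], [-1.0, -0.003, -0.006, 0.059], [0.006, -0.067, -0.998, 1.328], [0.0, 0.0, 0.0, 1.0]] 0.9961191813151041
```

View pics/scene0.png

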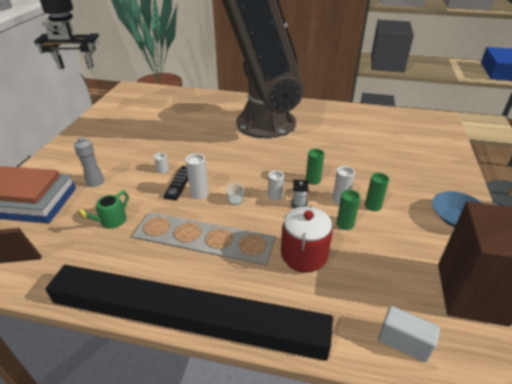

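View pics/top0.png

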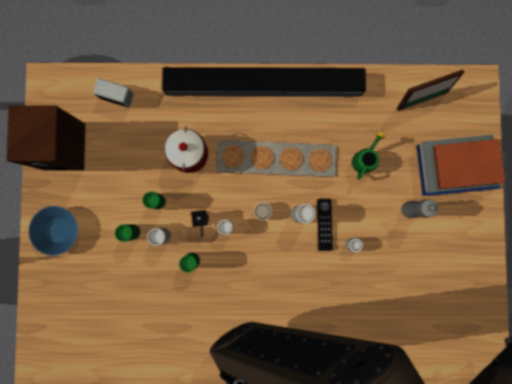

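The views show five whitish upright things. In the top view they are at (355,244), (304,213), (263,211, glassy), (225,227) and (157,236). There are three green cylinders at (152,200), (126,232) and (189,262), a grey pepper mill at (420,208), and the coasters at about (232–320,157). The barrel (186,150) is at the +y end and the can (366,160) at the -y end. Next I'll measure each candidate's height and diameter.

```bash
python3 - <<'E'
from h import *
D=np.load("top0.npz");p,d=D["p"],D["d"];W=world("top",d);np.save("Wtop.npy",W)
S=np.load("scene0.npz");Ws=world("scene",S["d"])
m=((W[...,2]>.02)&(W[...,2]<.2)&(W[...,0]<.75)&(W[...,0]>.2)&(abs(W[...,1])<.5)).astype(np.uint8)
print("table z",np.median(W[280:300,250:350,2]),np.median(Ws[150:160,350:400,2]))
n,l,st,c=cv2.connectedComponentsWithStats(m)
for i in range(1,n):
    if st[i,4]<40: continue
    q=W[l==i];h=np.percentile(q[:,2],95);t=(l==i)&(W[...,2]>h-.008)
    top=W[t];(cx,cy),r=cv2.minEnclosingCircle(top[:,:2].astype(np.float32))
    zs=Ws[(np.hypot(Ws[...,0]-cx,Ws[...,1]-cy)<.03)&(Ws[...,2]>.015)&(Ws[...,2]<.2)]
    print(st[i,:5],"h %.3f c %.3f %.3f diam %.3f"%(h,cx,cy,2*r),"scene h",np.percentile(zs[:,2],97).round(3) if len(zs)>5 else None,"bgr",p[t].mean(0).round())
# coasters
hsv=cv2.cvtColor(p,cv2.COLOR_BGR2HSV)
roi=p[140:176,215:340].astype(int);mk=((roi[...,2]-roi[...,0])>35).astype(np.uint8)
n,l,st,c=cv2.connectedComponentsWithStats(mk)
cm=camera_model("top");M=np.linalg.inv(np.array(cm["world_to_cam"]))
for i in range(1,n):
    if st[i,4]<150: continue
    u,v=c[i]+[215,140];r=M[:3,:3]@[(u-cm["cx"])/cm["fx"],(v-cm["cy"])/cm["fy"],1];P=M[:3,3]+r*(.012-M[2,3])/r[2]
    print("coaster",st[i],P.round(4))
a=cv2.resize(p[190:275,110:375],None,fx=3,fy=3,interpolation=2)
b=cv2.resize(S["p"][140:240,70:395],None,fx=2.45,fy=2.45,interpolation=2)[:, :795]
a=np.pad(a,((0,0),(0,max(0,b.shape[1]-a.shape[1])),(0,0)))[:,:b.shape[1]]
cv2.imwrite("pics/crop.png",np.vstack([a,b]))
E
```

```text
table z 0.00020065838516758472 0.001093411141524725
[ 164  126   44   47 1484] h 0.140 c 0.653 0.226 diam 0.101 scene h 0.156 bgr [141. 151. 161.]
[352 132  33  48 652] h 0.086 c 0.647 -0.318 diam 0.128 scene h 0.074 bgr [ 32. 101. 104.]
[418 141  14  55 516] h 0.062 c 0.612 -0.489 diam 0.155 scene h 0.081 bgr [86. 93. 89.]
[142 191  22  18 320] h 0.106 c 0.509 0.325 diam 0.050 scene h 0.107 bgr [38. 87. 56.]
[402 199  36  19 528] h 0.160 c 0.482 -0.454 diam 0.028 scene h 0.158 bgr [91. 97. 98.]
[253 202  19  19 121] h 0.049 c 0.478 0.003 diam 0.055 scene h 0.048 bgr [ 92. 120. 141.]
[291 204  24  19 373] h 0.132 c 0.470 -0.112 diam 0.055 scene h 0.131 bgr [131. 142. 149.]
[190 210  17  27 272] h 0.082 c 0.456 0.190 diam 0.059 scene h 0.081 bgr [24. 30. 36.]
[217 220  16  15 191] h 0.082 c 0.431 0.114 diam 0.045 scene h 0.082 bgr [123. 136. 144.]
[114 224  25  18 364] h 0.106 c 0.415 0.401 diam 0.050 scene h 0.106 bgr [39. 88. 57.]
[147 228  23  18 325] h 0.107 c 0.404 0.308 diam 0.051 scene h 0.107 bgr [119. 132. 141.]
[346 238  16  14 177] h 0.058 c 0.378 -0.272 diam 0.040 scene h 0.058 bgr [125. 136. 142.]
[179 253  20  20 304] h 0.106 c 0.328 0.218 diam 0.050 scene h 0.106 bgr [39. 89. 56.]
coaster [  0   0  98  36 315] [0.6064 0.0581 0.012 ]
coaster [ 17   0 108  36 489] [ 0.6791 -0.1441  0.012 ]
coaster [  6   5  24  23 419] [0.6485 0.0924 0.012 ]
coaster [ 35   5  24  25 451] [0.6451 0.0016 0.012 ]
coaster [ 64   7  24  24 466] [ 0.6415 -0.0872  0.012 ]
coaster [ 93   8  24  24 463] [ 0.6381 -0.177   0.012 ]
```

View pics/crop.png

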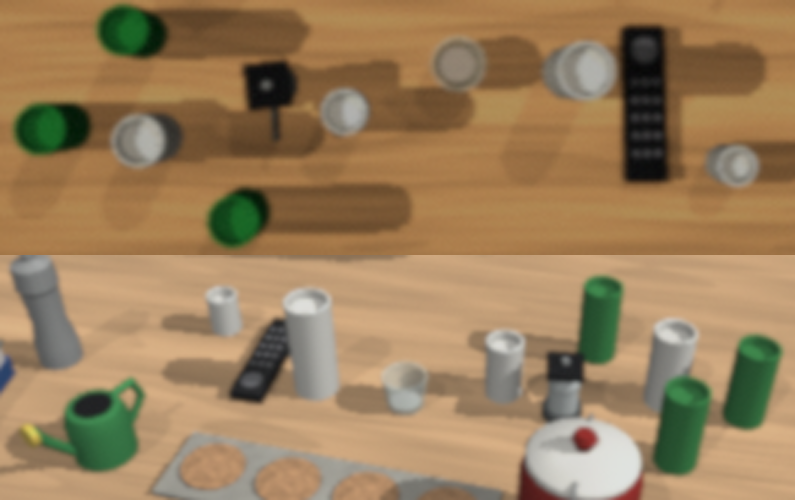

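Holder choices, checked by height, diameter and colour:

| Thing | Top pixel | World x, y |
|---|---|---|
| holder_130 | (304,213) | (.470, -.112) |
| holder_105 | (157,236) | (.404, .308) |
| holder_80 | (225,227) | (.431, .114) |
| holder_55 | (355,244) | (.378, -.272) |

These I'm leaving alone: the glass (263,211; 48 mm high), the three green cylinders (152,200), (126,232), (189,262), and the pepper mill (420,208).

The coasters from 1 to 4 run from (.638, -.177) to (.6485, .092). The crop confirms these choices. I'll move the tallest first, closing the jaws along x.

play_rows:
  deltas:
    - [0.028,0.048,0,0,0,0.041]
    - [0.028,0.048,0,0,0,0.041]
    - [0.028,0.048,0,0,0,0.041]
    - [0.028,0.048,0,0,0,0.041]
    - [0.028,0.048,0,0,0,0.041]
    - [0.028,0.048,0,0,0,0.041]
    - [0.028,0.048,0,0,0,0.041]
    - [0.028,0.048,0,0,0,0.041]
    - [0.028,0.048,0,0,0,0.041]
    - [0.028,0.048,0,0,0,0.041]
  gripper: 1

```text
clock: 1.1
tool_pos: [0.3833, -0.2702, 0.2455]
orientation: [-180.0, 0.0, -92.3]
force: [1.1, -1.0, -0.4]
opening: 0.0879
gripper_force: 0.0
```

play_rows:
  deltas:
    - [0.027,0.05,0,0,0,0]
    - [0.027,0.05,0,0,0,0]
    - [0.027,0.049,0,0,0,0]
    - [0.027,0.049,0,0,0,0]
    - [0,0,0,0,0,0]
    - [0,0,0,0,0,0]

```text
clock: 1.7
tool_pos: [0.4695, -0.1126, 0.2451]
orientation: [179.9, -0.0, -92.4]
force: [-0.6, -0.2, 0.4]
opening: 0.0874
gripper_force: 0.0
```

```bash
python3 - <<'E'
from h import *
o=get_obs();print(o["tool_pos"],o["orientation"])
cm=camera_model("wrist");p,d=snapshot("wrist");cv2.imwrite("pics/w1.png",p)
W=world("wrist",d,cm)
def fit(name,W,c,h):
    m=(np.hypot(W[...,0]-c[0],W[...,1]-c[1])<.05)&(abs(W[...,2]-h)<.008)
    if m.sum()>10: (x,y),r=cv2.minEnclosingCircle(W[m][:,:2].astype(np.float32));print(name,m.sum(),round(x,4),round(y,4),"d",round(2*r,4),"z",np.median(W[m][:,2]).round(4))
S=np.load("scene0.npz");Ws=world("scene",S["d"]);Wt=np.load("Wtop.npy")
for c,h in(((.47,-.112),.13),((.404,.308),.105),((.431,.114),.08),((.378,-.272),.055)):
    for n,w in(("wrist",W),("top",Wt),("scene",Ws)): fit(n,w,c,h)
E
```

```text
[ 0.46945983 -0.11255783  0.24513661] [ 1.79940573e+02 -2.09396566e-03 -9.24343461e+01]
wrist 1040 0.4715 -0.1116 d 0.0551 z 0.1297
top 111 0.4702 -0.1126 d 0.0548 z 0.1289
scene 140 0.4715 -0.1161 d 0.062 z 0.1287
top 97 0.4041 0.3082 d 0.051 z 0.1041
scene 128 0.4052 0.307 d 0.0534 z 0.1038
top 76 0.4313 0.1143 d 0.0447 z 0.0796
scene 101 0.4325 0.1129 d 0.0485 z 0.0783
wrist 521 0.3794 -0.2705 d 0.0398 z 0.0547
top 70 0.3781 -0.2718 d 0.0401 z 0.0549
scene 79 0.3812 -0.271 d 0.0445 z 0.0537
```

View pics/w1.png

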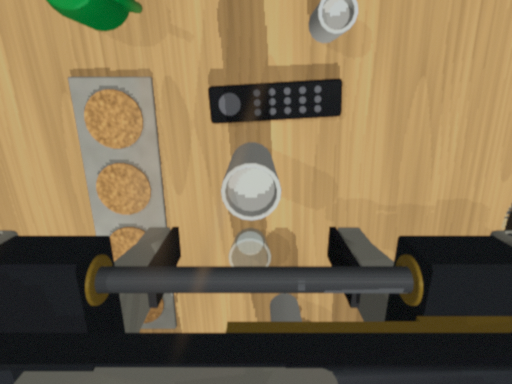

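The wrist view shows the 130 holder at about (250,190), centred between the jaws, with the glass behind it at (250,250) and the remote clear. All three cameras put it within 2 mm in x and 5 mm in y; the wrist and top views agree to about 1 mm. Descending now.

play_rows:
  deltas:
    - [0.001,0.001,-0.035,0,0,0]
    - [0,0,-0.04,0,0,0]
    - [0,0,-0.04,0,0,0]
    - [0,0,-0.04,0,0,0]
    - [0,0,-0.02,0,0,0]
    - [0,0,-0.006,0,0,0]
    - [0,0,0,0,0,0]

```text
clock: 2.45
tool_pos: [0.4696, -0.1137, 0.1005]
orientation: [179.9, -0.0, -92.7]
force: [-0.7, -0.3, 0.1]
opening: 0.0873
gripper_force: 0.0
```

play_rows:
  deltas:
    - [0,0,0,0,0,0]
    - [0,0,0,0,0,0]
    - [0,0,0,0,0,0]
    - [0,0,0,0,0,0]
    - [0,0,0,0,0,0]
    - [0,0,0,0,0,0]
  gripper: -1

```text
clock: 3.05
tool_pos: [0.4708, -0.1127, 0.1012]
orientation: [-179.9, 0.0, -92.6]
force: [0.8, -0.1, 2.1]
opening: 0.0543
gripper_force: 29.9
```

play_rows:
  deltas:
    - [0,0,0.01,0,0,0]
    - [0,0,0.03,0,0,0]
    - [0,0,0.04,0,0,0]
    - [0,0,0.04,0,0,0]
    - [0,0,0.03,0,0,0]
    - [0,0,0,0,0,0]

```text
clock: 3.65
tool_pos: [0.4715, -0.1128, 0.2242]
orientation: [-179.7, 0.0, -92.6]
force: [-0.3, -0.1, -5.1]
opening: 0.0545
gripper_force: 29.9
```

```bash
cat >> h.py <<'E'
def coasters():
    cm=camera_model("wrist");p,d=snapshot("wrist");W=world("wrist",d,cm);M=np.linalg.inv(np.array(cm["world_to_cam"]))
    b=p.astype(int);m=((b[...,2]-b[...,0]>45)&(W[...,2]>.007)&(W[...,2]<.018)&(abs(W[...,0]-.643)<.05)).astype(np.uint8)
    m=cv2.morphologyEx(m,cv2.MORPH_OPEN,np.ones((5,5)))
    n,l,st,c=cv2.connectedComponentsWithStats(m)
    for i in range(1,n):
        if st[i,4]<800: continue
        P=[]
        for u,v in np.argwhere(l==i)[:,::-1][::3]:
            r=M[:3,:3]@[(u-cm["cx"])/cm["fx"],(v-cm["cy"])/cm["fy"],1];P.append((M[:3,3]+r*(.012-M[2,3])/r[2])[:2])
        P=np.array(P,np.float32);(x,y),r=cv2.minEnclosingCircle(P);print("coaster",st[i].tolist(),"circ",round(x,4),round(y,4),round(2*r,4),"mean",P.mean(0).round(4))
    return p
E
python3 - <<'E'
from h import *
p=coasters();o=get_obs();print(o["tool_pos"],o["opening"],o["force"])
E
```

```text
coaster [77, 89, 63, 63, 3012] circ 0.6385 -0.1751 0.0722 mean [ 0.6384 -0.1764]
coaster [91, 167, 58, 54, 2435] circ 0.642 -0.0857 0.0727 mean [ 0.6421 -0.0862]
[ 0.47036667 -0.11259121  0.22193911] 0.05477600942507887 [-0.68010512  0.04468609 -4.77936363]
```

play_rows:
  deltas:
    - [0.016,0.018,0,0,0,0]
    - [0.032,0.037,0,0,0,0]
    - [0.036,0.042,0,0,0,0]
    - [0.036,0.042,0,0,0,0]
    - [0.036,0.042,0,0,0,0]
    - [0.034,0.038,0,0,0,0]
    - [0.021,0.025,0,0,0,0]
    - [0.0115,0.012,0,0,0,0]
    - [0,0,0,0,0,0]
    - [0,0,0,0,0,0]

```text
clock: 4.7
tool_pos: [0.6472, 0.0918, 0.2191]
orientation: [179.8, -0.1, -92.6]
force: [-0.0, -0.7, -4.5]
opening: 0.0548
gripper_force: 29.9
```

play_rows:
  deltas:
    - [0,0,-0.02,0,0,0]
    - [0,0,-0.035,0,0,0]
    - [0,0,-0.035,0,0,0]
    - [0,0,-0.025,0,0,0]
    - [0,0,-0.01,0,0,0]
    - [0,0,-0.005,0,0,0]
    - [0,0,0,0,0,0]

```text
clock: 5.4
tool_pos: [0.6482, 0.0916, 0.1173]
orientation: [-180.0, 0.0, -92.6]
force: [-0.1, 0.2, -3.8]
opening: 0.0545
gripper_force: 29.9
```

play_rows:
  deltas:
    - [0,0,-0.0015,0,0,0]
    - [0,0,-0.0015,0,0,0]
    - [0,0,-0.001,0,0,0]
    - [0,0,0,0,0,0]

```text
clock: 5.8
tool_pos: [0.6482, 0.0921, 0.1138]
orientation: [-180.0, 0.0, -92.6]
force: [0.1, 0.1, -3.9]
opening: 0.0546
gripper_force: 29.9
```

```bash
python3 - <<'E'
from h import *
o=get_obs();print(o["tool_pos"],o["force"])
p,d=snapshot("scene");cv2.imwrite("pics/s2.png",cv2.resize(p[150:280,100:400],None,fx=2.5,fy=2.5))
W=world("scene",d);m=(np.hypot(W[...,0]-.649,W[...,1]-.093)<.03)&(W[...,2]<.03);print(W[m][:,2].round(3)[:20])
E
```

```text
[0.64822985 0.09209816 0.1138175 ] [ 0.05118329  0.12170675 -3.86484039]
[0.029 0.029 0.025 0.025 0.018 0.028 0.021 0.011 0.015 0.027 0.028 0.017
 0.009 0.013 0.023 0.029 0.029 0.026 0.015 0.014]
```

play_rows:
  deltas:
    - [0,0,-0.0007,0,0,0]
    - [0,0,-0.0006,0,0,0]
    - [0,0,0,0,0,0]

```text
clock: 6.15
tool_pos: [0.6484, 0.0921, 0.1132]
orientation: [-180.0, 0.0, -92.6]
force: [-1.6, 0.2, 3.0]
opening: 0.0544
gripper_force: 29.9
```

Contact: the force has gone from -3.9 to +3.0 N. Releasing.

play_rows:
  deltas:
    - [0,0,0,0,0,0]
    - [0,0,0,0,0,0]
    - [0,0,0,0,0,0]
    - [0,0,0,0,0,0]
    - [0,0,0,0,0,0]
  gripper: 1

```text
clock: 6.65
tool_pos: [0.6483, 0.0921, 0.1125]
orientation: [-180.0, 0.0, -92.6]
force: [0.3, -0.4, -0.6]
opening: 0.0858
gripper_force: 0.0
```

play_rows:
  deltas:
    - [0,0,0.01,0,0,0]
    - [0,0,0.03,0,0,0]
    - [0,0,0.05,0,0,0]
    - [0,0,0.05,0,0,0]
    - [0,0,0.02,0,0,0]
    - [0,0,0,0,0,0]

```text
clock: 7.25
tool_pos: [0.6497, 0.0924, 0.245]
orientation: [-179.6, 0.1, -92.6]
force: [-1.1, 0.5, 0.1]
opening: 0.0877
gripper_force: 0.0
```

```bash
cat >> h.py <<'E'
def fit(W,c,h,R=.05):
    m=(np.hypot(W[...,0]-c[0],W[...,1]-c[1])<R)&(abs(W[...,2]-h)<.007)
    if m.sum()<10: return print("none",c,h)
    (x,y),r=cv2.minEnclosingCircle(W[m][:,:2].astype(np.float32));print("at",round(x,4),round(y,4),"d",round(2*r,4),"z",np.median(W[m][:,2]).round(4))
E
python3 - <<'E'
from h import *
cm=camera_model("wrist");p,d=snapshot("wrist");W=world("wrist",d,cm);fit(W,(.649,.093),.142)
coasters();o=get_obs();print(o["tool_pos"],o["opening"])
E
```

```text
at 0.6486 0.0934 d 0.0554 z 0.1418
coaster [220, 0, 65, 41, 2130] circ 0.6426 -0.0844 0.0708 mean [ 0.6432 -0.0734]
coaster [223, 60, 60, 62, 2928] circ 0.6459 0.005 0.0717 mean [0.6458 0.004 ]
[0.6480556  0.09206332 0.24105532] 0.08734634311990631
```

Holder_130 stands upright about 1 mm off coaster 4's centre. Next is holder_105 at (.404, .308).

play_rows:
  deltas:
    - [-0.025,0.022,0,0,0,0]
    - [-0.04,0.035,0,0,0,0]
    - [-0.042,0.037,0,0,0,0]
    - [-0.042,0.037,0,0,0,0]
    - [-0.042,0.037,0,0,0,0]
    - [-0.042,0.037,0,0,0,0]
    - [-0.042,0.037,0,0,0,0]
    - [-0.03,0.028,0,0,0,0]
    - [0,0,0,0,0,0]
    - [0,0,0,0,0,0]

```text
clock: 8.35
tool_pos: [0.4034, 0.3082, 0.2398]
orientation: [180.0, -0.1, -92.5]
force: [0.2, -0.2, 0.2]
opening: 0.0875
gripper_force: 0.0
```

```bash
python3 - <<'E'
from h import *
cm=camera_model("wrist");p,d=snapshot("wrist");W=world("wrist",d,cm);fit(W,(.404,.308),.105)
o=get_obs();print(o["tool_pos"],o["orientation"]);cv2.imwrite("pics/w3.png",p)
E
```

```text
at 0.4042 0.3095 d 0.05 z 0.1048
[0.40395189 0.30771026 0.23979611] [ 1.79956400e+02 -7.56510897e-02 -9.25291579e+01]
```

View pics/w3.png

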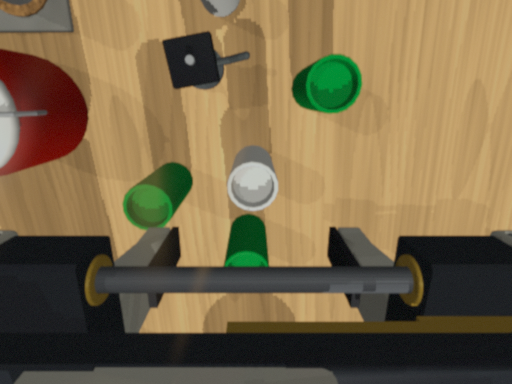

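The wrist view shows the white 105 holder at (252,185), centred. The nearest green one, at (150,205), leaves about 15 mm for the finger. Descending to z = .078.

play_rows:
  deltas:
    - [0,0.001,-0.024,0,0,0]
    - [0,0,-0.045,0,0,0]
    - [0,0,-0.045,0,0,0]
    - [0,0,-0.045,0,0,0]
    - [0,0,-0.03,0,0,0]
    - [0,0,-0.015,0,0,0]
    - [0,0,0,0,0,0]

```text
clock: 9.1
tool_pos: [0.4042, 0.3072, 0.0757]
orientation: [179.9, -0.2, -92.7]
force: [1.1, 0.8, 0.6]
opening: 0.0877
gripper_force: 0.0
```

play_rows:
  deltas:
    - [0,0,0,0,0,0]
    - [0,0,0,0,0,0]
    - [0,0,0,0,0,0]
    - [0,0,0,0,0,0]
    - [0,0,0,0,0,0]
    - [0,0,0,0,0,0]
  gripper: -1

```text
clock: 9.7
tool_pos: [0.4043, 0.3091, 0.0778]
orientation: [-180.0, 0.0, -92.6]
force: [-0.6, 0.5, 3.0]
opening: 0.0491
gripper_force: 30.0
```

play_rows:
  deltas:
    - [0,0,0.01,0,0,0]
    - [0,0,0.03,0,0,0]
    - [0,0,0.045,0,0,0]
    - [0,0,0.045,0,0,0]
    - [0,0,0.035,0,0,0]
    - [0,0,0.015,0,0,0]
    - [0,0,0,0,0,0]

```text
clock: 10.4
tool_pos: [0.4044, 0.3093, 0.2226]
orientation: [-179.9, 0.1, -92.6]
force: [0.5, 0.5, -3.6]
opening: 0.0495
gripper_force: 30.0
```

play_rows:
  deltas:
    - [0.005,-0.02,0,0,0,0]
    - [0.01,-0.04,0,0,0,0]
    - [0.01,-0.05,0,0,0,0]
    - [0.01,-0.05,0,0,0,0]
    - [0.0125,-0.05,0,0,0,0]
    - [0.01,-0.05,0,0,0,0]

```text
clock: 11.0
tool_pos: [0.4491, 0.0982, 0.2193]
orientation: [179.8, -0.1, -92.6]
force: [0.2, -0.0, -3.5]
opening: 0.0498
gripper_force: 30.0
```

play_rows:
  deltas:
    - [0.03,-0.02,0,0,0,0]
    - [0.04,-0.02,0,0,0,0]
    - [0.045,-0.022,0,0,0,0]
    - [0.045,-0.022,0,0,0,0]
    - [0.042,-0.02,0,0,0,0]
    - [0.03,-0.013,0,0,0,0]
    - [0.012,-0.0055,0,0,0,0]
    - [0,0,0,0,0,0]
    - [0,0,0,0,0,0]

```text
clock: 11.9
tool_pos: [0.644, 0.0025, 0.2195]
orientation: [179.8, -0.0, -92.6]
force: [0.3, -0.2, -3.3]
opening: 0.0494
gripper_force: 30.0
```

play_rows:
  deltas:
    - [0,0,-0.02,0,0,0]
    - [0,0,-0.04,0,0,0]
    - [0,0,-0.045,0,0,0]
    - [0,0,-0.03,0,0,0]
    - [0,0,-0.018,0,0,0]
    - [0,0,-0.006,0,0,0]
    - [0,0,0,0,0,0]
    - [0,0,0,0,0,0]

```text
clock: 12.7
tool_pos: [0.6462, 0.0031, 0.0956]
orientation: [-179.9, 0.0, -92.5]
force: [-0.1, 0.3, -3.9]
opening: 0.0498
gripper_force: 30.0
```

play_rows:
  deltas:
    - [0,0,-0.002,0,0,0]
    - [0,0,-0.0015,0,0,0]
    - [0,0,-0.0008,0,0,0]
    - [0,0,0,0,0,0]

```text
clock: 13.1
tool_pos: [0.6454, 0.0027, 0.0908]
orientation: [-180.0, 0.0, -92.6]
force: [0.9, 0.4, -2.7]
opening: 0.0496
gripper_force: 30.0
```

play_rows:
  deltas:
    - [0,0,-0.0006,0,0,0]
    - [0,0,0,0,0,0]

```text
clock: 13.3
tool_pos: [0.6454, 0.0028, 0.0901]
orientation: [180.0, -0.0, -92.6]
force: [-0.3, -0.7, -4.1]
opening: 0.0495
gripper_force: 30.0
```

play_rows:
  deltas:
    - [0,0,-0.0006,0,0,0]
    - [0,0,0,0,0,0]
    - [0,0,0,0,0,0]

```text
clock: 13.6
tool_pos: [0.6455, 0.0028, 0.0899]
orientation: [-180.0, -0.0, -92.6]
force: [0.5, 0.2, -1.9]
opening: 0.0494
gripper_force: 30.0
```

Partly supported now, so one more 0.4 mm step before releasing.

play_rows:
  deltas:
    - [0,0,-0.0005,0,0,0]
    - [0,0,0,0,0,0]
    - [0,0,0,0,0,0]

```text
clock: 13.9
tool_pos: [0.6455, 0.0028, 0.0898]
orientation: [-180.0, -0.0, -92.6]
force: [-1.5, 0.5, 3.5]
opening: 0.0497
gripper_force: 30.0
```

play_rows:
  deltas:
    - [0,0,0,0,0,0]
    - [0,0,0,0,0,0]
    - [0,0,0,0,0,0]
    - [0,0,0,0,0,0]
    - [0,0,0,0,0,0]
  gripper: 1

```text
clock: 14.4
tool_pos: [0.6454, 0.0028, 0.0893]
orientation: [-180.0, -0.0, -92.6]
force: [0.5, 0.1, -0.1]
opening: 0.0835
gripper_force: 0.0
```

play_rows:
  deltas:
    - [0,0,0.01,0,0,0]
    - [0,0,0.04,0,0,0]
    - [0,0,0.05,0,0,0]
    - [0,0,0.05,0,0,0]
    - [0,0,0.03,0,0,0]
    - [0,0,0.01,0,0,0]
    - [0,0,0,0,0,0]

```text
clock: 15.1
tool_pos: [0.6459, 0.003, 0.2431]
orientation: [-179.8, 0.1, -92.6]
force: [0.1, -0.2, -0.5]
opening: 0.0872
gripper_force: 0.0
```

```bash
python3 - <<'E'
from h import *
cm=camera_model("wrist");p,d=snapshot("wrist");W=world("wrist",d,cm);fit(W,(.6455,.003),.117)
coasters();o=get_obs();print(o["tool_pos"],o["opening"])
E
```

```text
at 0.6449 0.0033 d 0.0501 z 0.1167
coaster [219, 0, 65, 41, 2142] circ 0.6392 -0.1739 0.071 mean [ 0.6394 -0.1627]
coaster [223, 59, 60, 63, 2983] circ 0.6423 -0.0852 0.0715 mean [ 0.6423 -0.0861]
[0.64471854 0.00279496 0.24027048] 0.08773487802052485
```

Holder_105 is on coaster 3. Next is holder_80 at (.4315, .1145).

play_rows:
  deltas:
    - [-0.02,0.01,0,0,0,0]
    - [-0.04,0.02,0,0,0,0]
    - [-0.045,0.025,0,0,0,0]
    - [-0.045,0.025,0,0,0,0]
    - [-0.045,0.025,0,0,0,0]
    - [-0.04,0.02,0,0,0,0]
    - [-0.0325,0.014,0,0,0,0]
    - [0,0,0,0,0,0]
    - [0,0,0,0,0,0]

```text
clock: 16.1
tool_pos: [0.4307, 0.1141, 0.2406]
orientation: [180.0, -0.0, -92.5]
force: [1.2, 0.5, 0.0]
opening: 0.0874
gripper_force: 0.0
```

```bash
python3 - <<'E'
from h import *
cm=camera_model("wrist");p,d=snapshot("wrist");W=world("wrist",d,cm);fit(W,(.4315,.114),.08)
o=get_obs();print(o["tool_pos"],o["orientation"])
E
```

```text
at 0.4315 0.1156 d 0.0449 z 0.0798
[0.4313065  0.11396903 0.2406439 ] [ 1.79950111e+02 -4.91527410e-02 -9.25328467e+01]
```

play_rows:
  deltas:
    - [0,0.001,-0.024,0,0,0]
    - [0,0,-0.045,0,0,0]
    - [0,0,-0.05,0,0,0]
    - [0,0,-0.05,0,0,0]
    - [0,0,-0.04,0,0,0]
    - [0,0,-0.015,0,0,0]
    - [0,0,-0.006,0,0,0]
    - [0,0,0,0,0,0]

```text
clock: 16.95
tool_pos: [0.4315, 0.1142, 0.0564]
orientation: [179.9, -0.1, -92.6]
force: [-0.2, -0.7, -0.5]
opening: 0.0877
gripper_force: 0.0
```

play_rows:
  deltas:
    - [0,0,0,0,0,0]
    - [0,0,0,0,0,0]
    - [0,0,0,0,0,0]
    - [0,0,0,0,0,0]
    - [0,0,0,0,0,0]
    - [0,0,0,0,0,0]
    - [0,0,0,0,0,0]
  gripper: -1

```text
clock: 17.65
tool_pos: [0.4315, 0.115, 0.0575]
orientation: [-180.0, 0.0, -92.6]
force: [0.4, 0.5, 2.0]
opening: 0.0446
gripper_force: 30.0
```

play_rows:
  deltas:
    - [0,0,0.01,0,0,0]
    - [0,0,0.03,0,0,0]
    - [0,0,0.045,0,0,0]
    - [0,0,0.045,0,0,0]
    - [0,0,0.035,0,0,0]
    - [0,0,0.015,0,0,0]
    - [0,0,0,0,0,0]

```text
clock: 18.35
tool_pos: [0.432, 0.1153, 0.2035]
orientation: [-179.8, 0.1, -92.6]
force: [0.6, -0.3, -2.4]
opening: 0.0445
gripper_force: 30.0
```

play_rows:
  deltas:
    - [0.015,-0.015,0,0,0,0]
    - [0.03,-0.03,0,0,0,0]
    - [0.04,-0.04,0,0,0,0]
    - [0.04,-0.04,0,0,0,0]
    - [0.04,-0.04,0,0,0,0]
    - [0.04,-0.04,0,0,0,0]
    - [0.035,-0.03,0,0,0,0]
    - [0.023,-0.017,0,0,0,0]
    - [0,0,0,0,0,0]
    - [0,0,0,0,0,0]

```text
clock: 19.35
tool_pos: [0.6408, -0.0872, 0.1991]
orientation: [179.8, -0.0, -92.7]
force: [-0.9, -0.0, -2.3]
opening: 0.0447
gripper_force: 30.0
```

play_rows:
  deltas:
    - [0,0,-0.02,0,0,0]
    - [0,0,-0.04,0,0,0]
    - [0,0,-0.045,0,0,0]
    - [0,0,-0.03,0,0,0]
    - [0,0,-0.018,0,0,0]
    - [0,0,-0.006,0,0,0]
    - [0,0,-0.002,0,0,0]
    - [0,0,-0.0015,0,0,0]
    - [0,0,0,0,0,0]
    - [0,0,0,0,0,0]

```text
clock: 20.35
tool_pos: [0.6423, -0.0868, 0.0723]
orientation: [-179.9, 0.0, -92.6]
force: [1.2, -0.3, -1.9]
opening: 0.0442
gripper_force: 30.0
```

play_rows:
  deltas:
    - [0,0,-0.0008,0,0,0]
    - [0,0,-0.0006,0,0,0]
    - [0,0,0,0,0,0]
    - [0,0,0,0,0,0]

```text
clock: 20.75
tool_pos: [0.6417, -0.0868, 0.0702]
orientation: [180.0, -0.0, -92.6]
force: [0.3, -0.9, -1.5]
opening: 0.0444
gripper_force: 30.0
```

play_rows:
  deltas:
    - [0,0,-0.0006,0,0,0]
    - [0,0,0,0,0,0]
    - [0,0,0,0,0,0]

```text
clock: 21.05
tool_pos: [0.6417, -0.0868, 0.0697]
orientation: [180.0, -0.0, -92.6]
force: [0.3, 0.6, -1.6]
opening: 0.0448
gripper_force: 30.0
```

play_rows:
  deltas:
    - [0,0,-0.0005,0,0,0]
    - [0,0,0,0,0,0]
    - [0,0,0,0,0,0]

```text
clock: 21.35
tool_pos: [0.6418, -0.0868, 0.0696]
orientation: [-180.0, -0.0, -92.6]
force: [-1.5, -0.1, 2.2]
opening: 0.0448
gripper_force: 30.0
```

Contact: the force is now +2.2 N. Releasing and raising.

play_rows:
  deltas:
    - [0,0,0,0,0,0]
    - [0,0,0,0,0,0]
    - [0,0,0,0,0,0]
    - [0,0,0,0,0,0]
    - [0,0,0,0,0,0]
  gripper: 1

```text
clock: 21.85
tool_pos: [0.6418, -0.0868, 0.0693]
orientation: [-180.0, -0.0, -92.6]
force: [-0.2, 1.3, -0.4]
opening: 0.0791
gripper_force: 0.0
```

play_rows:
  deltas:
    - [0,0,0.01,0,0,0]
    - [0,0,0.04,0,0,0]
    - [0,0,0.05,0,0,0]
    - [0,0,0.05,0,0,0]
    - [0,0,0.05,0,0,0]
    - [0,0,0.015,0,0,0]
    - [0,0,0,0,0,0]

```text
clock: 22.55
tool_pos: [0.6429, -0.0867, 0.2449]
orientation: [-179.7, 0.0, -92.6]
force: [-0.2, 0.2, -0.3]
opening: 0.0876
gripper_force: 0.0
```

```bash
python3 - <<'E'
from h import *
cm=camera_model("wrist");p,d=snapshot("wrist");W=world("wrist",d,cm);fit(W,(.642,-.0865),.092)
coasters();o=get_obs();print(o["tool_pos"],o["opening"])
E
```

```text
at 0.6412 -0.086 d 0.045 z 0.0918
coaster [223, 59, 60, 63, 2950] circ 0.6389 -0.1749 0.0712 mean [ 0.6386 -0.1759]
coaster [226, 137, 55, 39, 832] circ 0.6422 -0.0863 0.0705 mean [ 0.6428 -0.1007]
[ 0.64135016 -0.08669813  0.24110373] 0.08758752265185941
```

play_rows:
  deltas:
    - [-0.02,-0.014,0,0,0,0]
    - [-0.04,-0.028,0,0,0,0]
    - [-0.045,-0.032,0,0,0,0]
    - [-0.045,-0.032,0,0,0,0]
    - [-0.045,-0.032,0,0,0,0]
    - [-0.045,-0.032,0,0,0,0]
    - [-0.045,-0.032,0,0,0,0]
    - [-0.044,-0.0285,0,0,0,0]
    - [0,0,0,0,0,0]
    - [0,0,0,0,0,0]

```text
clock: 23.65
tool_pos: [0.3774, -0.2715, 0.2405]
orientation: [179.9, 0.0, -92.7]
force: [0.8, -0.5, -0.5]
opening: 0.0879
gripper_force: 0.0
```

```bash
python3 - <<'E'
from h import *
cm=camera_model("wrist");p,d=snapshot("wrist");W=world("wrist",d,cm);fit(W,(.3785,-.271),.055)
o=get_obs();print(o["tool_pos"],o["orientation"])
E
```

```text
at 0.3792 -0.2706 d 0.0403 z 0.0549
[ 0.37823142 -0.2712038   0.2405621 ] [ 1.79933745e+02  1.93601636e-02 -9.26266687e+01]
```

play_rows:
  deltas:
    - [0,0,-0.025,0,0,0]
    - [0,0,-0.045,0,0,0]
    - [0,0,-0.05,0,0,0]
    - [0,0,-0.05,0,0,0]
    - [0,0,-0.045,0,0,0]
    - [0,0,-0.03,0,0,0]
    - [0,0,-0.01,0,0,0]
    - [0,0,0,0,0,0]

```text
clock: 24.5
tool_pos: [0.3783, -0.2706, 0.0361]
orientation: [179.8, 0.0, -92.5]
force: [-0.1, -0.0, 0.0]
opening: 0.0876
gripper_force: 0.0
```

play_rows:
  deltas:
    - [0,0,0,0,0,0]
    - [0,0,0,0,0,0]
    - [0,0,0,0,0,0]
    - [0,0,0,0,0,0]
    - [0,0,0,0,0,0]
    - [0,0,0,0,0,0]
    - [0,0,0,0,0,0]
  gripper: -1

```text
clock: 25.2
tool_pos: [0.3788, -0.2713, 0.0375]
orientation: [-180.0, -0.0, -92.6]
force: [0.1, -0.1, 2.4]
opening: 0.0394
gripper_force: 30.0
```

play_rows:
  deltas:
    - [0,0,0.01,0,0,0]
    - [0,0,0.03,0,0,0]
    - [0,0,0.045,0,0,0]
    - [0,0,0.045,0,0,0]
    - [0,0,0.035,0,0,0]
    - [0,0,0.015,0,0,0]
    - [0,0,0,0,0,0]

```text
clock: 25.9
tool_pos: [0.3794, -0.2714, 0.1836]
orientation: [-179.8, -0.0, -92.6]
force: [0.4, -0.8, -2.5]
opening: 0.0396
gripper_force: 30.0
```

play_rows:
  deltas:
    - [0.02,0.007,0,0,0,0]
    - [0.04,0.014,0,0,0,0]
    - [0.045,0.017,0,0,0,0]
    - [0.045,0.017,0,0,0,0]
    - [0.045,0.017,0,0,0,0]
    - [0.045,0.017,0,0,0,0]
    - [0.045,0.017,0,0,0,0]
    - [0.03,0.01,0,0,0,0]
    - [0.01,0.003,0,0,0,0]
    - [0,0,0,0,0,0]

```text
clock: 26.9
tool_pos: [0.6389, -0.1751, 0.1788]
orientation: [179.8, 0.0, -92.5]
force: [-0.9, -1.0, -1.4]
opening: 0.0394
gripper_force: 30.0
```

play_rows:
  deltas:
    - [0,0,-0.02,0,0,0]
    - [0,0,-0.04,0,0,0]
    - [0,0,-0.045,0,0,0]
    - [0,0,-0.03,0,0,0]
    - [0,0,-0.018,0,0,0]
    - [0,0,-0.006,0,0,0]
    - [0,0,-0.002,0,0,0]
    - [0,0,-0.0015,0,0,0]
    - [0,0,0,0,0,0]
    - [0,0,0,0,0,0]

```text
clock: 27.9
tool_pos: [0.6391, -0.176, 0.0524]
orientation: [-179.9, 0.0, -92.6]
force: [0.6, -0.4, -1.1]
opening: 0.0398
gripper_force: 30.0
```

play_rows:
  deltas:
    - [0,0,-0.0008,0,0,0]
    - [0,0,-0.0006,0,0,0]
    - [0,0,-0.0006,0,0,0]
    - [0,0,0,0,0,0]
    - [0,0,0,0,0,0]

```text
clock: 28.4
tool_pos: [0.6385, -0.176, 0.0496]
orientation: [180.0, -0.0, -92.6]
force: [-0.1, 0.4, -1.1]
opening: 0.0398
gripper_force: 30.0
```

play_rows:
  deltas:
    - [0,0,-0.0006,0,0,0]
    - [0,0,0,0,0,0]
    - [0,0,0,0,0,0]

```text
clock: 28.7
tool_pos: [0.6386, -0.176, 0.0496]
orientation: [-180.0, -0.0, -92.6]
force: [-1.7, 1.3, 2.9]
opening: 0.0396
gripper_force: 30.0
```

Contact: the force is now +2.9 N. Releasing and raising, then backing off clear of the row.

play_rows:
  deltas:
    - [0,0,0,0,0,0]
    - [0,0,0,0,0,0]
    - [0,0,0,0,0,0]
    - [0,0,0,0,0,0]
    - [0,0,0,0,0,0]
    - [0,0,0,0,0,0]
  gripper: 1

```text
clock: 29.3
tool_pos: [0.6386, -0.176, 0.0492]
orientation: [180.0, 0.0, -92.6]
force: [-0.0, 0.7, 0.4]
opening: 0.0818
gripper_force: 0.0
```

play_rows:
  deltas:
    - [0,0,0.01,0,0,0]
    - [0,0,0.04,0,0,0]
    - [0,0,0.05,0,0,0]
    - [0,0,0.05,0,0,0]
    - [0,0,0.05,0,0,0]
    - [0,0,0.05,0,0,0]
    - [0,0,0,0,0,0]

```text
clock: 30.0
tool_pos: [0.6413, -0.1768, 0.2573]
orientation: [-179.4, -0.1, -92.5]
force: [1.1, 1.4, 1.0]
opening: 0.0876
gripper_force: 0.0
```

play_rows:
  deltas:
    - [-0.02,-0.01,0,0,0,0]
    - [-0.05,-0.02,0,0,0,0]
    - [-0.05,-0.02,0,0,0,0]
    - [-0.05,-0.02,0,0,0,0]
    - [-0.05,-0.02,0,0,0,0]
    - [0,0,0,0,0,0]
    - [0,0,0,0,0,0]

```text
clock: 30.7
tool_pos: [0.462, -0.2485, 0.2504]
orientation: [-179.9, -0.0, -92.6]
force: [0.3, -0.2, -0.1]
opening: 0.0874
gripper_force: 0.0
```

```bash
python3 - <<'E'
from h import *
C=[(.6383,-.1762),(.6419,-.0866),(.6454,.003),(.6489,.093)]
p,d=snapshot("top");W=world("top",d)
for c,h in zip(C,(.067,.092,.117,.142)): print(c,end=" ");fit(W,c,h,.04)
W0=np.load("Wtop.npy")
for n,c,h in(("barrel",(.653,.226),.14),("can",(.635,-.31),.073)):
    for w in(W0,W): print(n,end=" ");fit(w,c,h,.06)
q,_=snapshot("scene");cv2.imwrite("pics/end.png",q);cv2.imwrite("pics/endtop.png",cv2.resize(p[110:280,130:400],None,fx=2.5,fy=2.5))
E
```

```text
(0.6383, -0.1762) at 0.6365 -0.1762 d 0.0401 z 0.0666
(0.6419, -0.0866) at 0.6401 -0.087 d 0.0455 z 0.0909
(0.6454, 0.003) at 0.6438 0.0022 d 0.05 z 0.116
(0.6489, 0.093) at 0.6477 0.0913 d 0.0558 z 0.1409
barrel at 0.6529 0.2259 d 0.1008 z 0.1354
barrel at 0.6562 0.2295 d 0.1 z 0.1356
can at 0.6353 -0.3099 d 0.1175 z 0.0708
can at 0.6374 -0.3111 d 0.1139 z 0.0708
```

View pics/end.png

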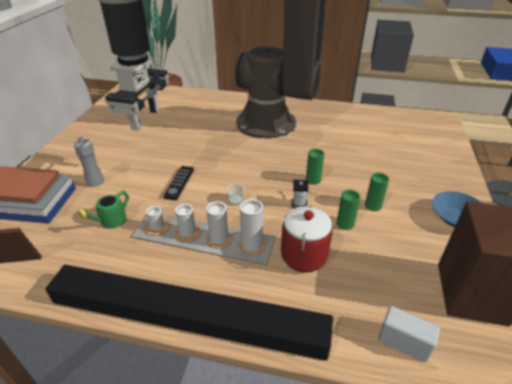

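View pics/endtop.png

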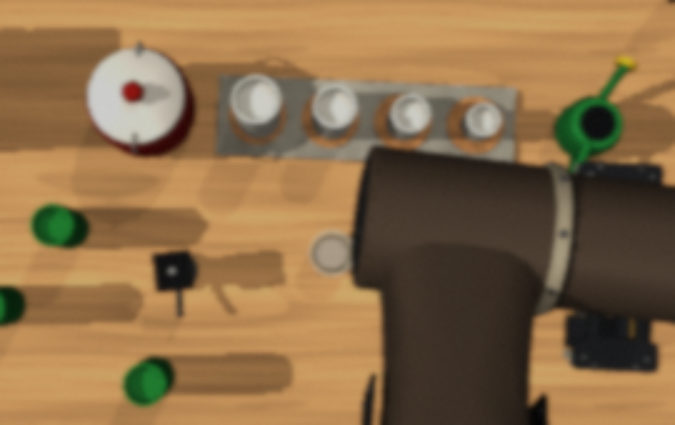

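The row runs short to tall from the can (112,210) to the barrel (305,240), all four upright and within about 2 mm of centre. The barrel's fitted circle shifted about 4 mm, so I'll check by image difference whether that is fit noise.

```bash
python3 - <<'E'
from h import *
a=cv2.imread("pics/scene0.png");b=cv2.imread("pics/end.png")
t0=cv2.imread("pics/top0.png");t1,_=snapshot("top")
f=lambda i:((i[...,2]>90)&(i[...,1]<60)).astype(np.uint8)
for n,i,j,(y0,y1,x0,x1) in(("scene",a,b,(200,275,270,340)),("top",t0,t1,(120,180,155,213))):
    for k in(i,j):
        m=cv2.moments(f(k[y0:y1,x0:x1]),True);print(n,m["m00"],round(m["m10"]/m["m00"],2),round(m["m01"]/m["m00"],2))
    g=[cv2.cvtColor(k[y0:y1,x0:x1],6).astype(np.float32) for k in(i,j)];print("shift px",cv2.phaseCorrelate(*g))
g=[cv2.cvtColor(k[190:232,72:132],6).astype(np.float32) for k in(a,b)];print("can",cv2.phaseCorrelate(*g))
E
```

```text
scene 799.0 43.22 50.96
scene 827.0 42.6 51.07
shift px ((-0.008060230749883601, 0.5111579485006033), 0.974414976614493)
top 44.0 25.48 30.59
top 56.0 28.43 33.34
shift px ((0.006983966906023653, -0.0022525323242668094), 0.9526962682935927)
can ((-0.0077228239468816184, 0.5091697449282364), 0.9186724551518758)
```

The barrel and can haven't moved: the top-view shift for the barrel is 0.00 px. In the scene view both show the same 0.5 px offset, so it isn't real movement. Handing in.

```bash
python3 -c "
from plant import *
print(close_job())"
```

```text
the job is handed in; nothing more can be done
None
```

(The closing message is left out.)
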